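# Tap the locking wedge home in the gel casting stand

## Task

Take the locking wedge out of its rest, stand it upright in the V slot of the casting stand and let go of it. Then drive it down with light, short taps of the closed fingers (a few millimetres each, lifting clear between taps) until it goes no further and the white jaw is fully closed on the glass plates; do not squeeze the glass hard or push on the stand or jaw itself, and leave the other things on the table where they are.

Things in the scene. Friction and masses are not known exactly. Their poses are not given: they have to be found in the camera images.
- wedge_head (a point): Centre of the head of the loose grey wedge (80 g), 67 mm above its foot. The head is a block 24 (x) x 30 (y) x 22 mm (z), flat on top; grip it across y. Below it is a blade 56 mm tall, 30 mm wide (y), 10 mm thick (x) at the foot and 24 mm at the top, both faces sloping 1:8, so a half turn about z makes no difference. z is up. At the start it stands upright in its rest
- wedge_top (a point): Centre of the flat top of the wedge's head (11 mm above the head's centre, 78 mm above the foot): where it is tapped
- wedge_rest: Small grey rest fixed to the table, 50 x 66 mm, 22 mm tall, with a pocket 18 x 34 mm and 18 mm deep, floor 4 mm above the table; the wedge stands in it with 2 to 4 mm of play. Origin: centre of its underside; axes as the wedge's
- stand: Grey casting stand fixed to the table, base 112 x 84 x 10 mm. Origin on the table right under the slot. Along its +x lie: the slot, the white sliding jaw (40 mm wide in y), a pair of upright glass plates (top 84 mm above the table, 33 to 45 mm from the slot), the back wall. On the -x side of the slot is an aluminium stop block, 40 mm wide. The slot is open at both ends in y
- slot (a point): Mouth of the V slot, 60 mm above the table, nominal centre between jaw and stop block; axes as the stand's: the wedge's y goes along this y. The cheeks slope 1:8 like the wedge; above the mouth they flare into a funnel 8 mm tall and 6 mm wide a side. The mouth is about 13.5 mm wide at the start, but the stop block is screwed down up to 2 mm nearer or farther in x each time (not measured)
- slot_floor (a point): Bottom of the slot under its mouth, 10 mm above the table; the wedge never reaches it. Because the stop block's place varies, the wedge first stands 6 to 25 mm deep (foot below the mouth) and comes to its final stop anywhere from 26 to 42 mm deep: the stop must be felt
- jaw (a joint): Slide of the white jaw towards the glass, m: 0 to 0.0008 at the start, 0.005 fully closed on the glass (hard stop). It stays where it is pushed; each 1 mm takes about 4 mm of wedge travel. Driving the wedge takes roughly 5 to 12 N downward while it moves; at the stop the force rises steeply, and more than about 40 N downward squeezes the glass too hard
- compound_microscope: Tall solid microscope (350 mm), fixed, standing between the robot and the work area; go round its far side. Origin: centre of its underside
- petri_dish: Round 60 mm petri dish, 14 mm tall; bystander (origin: centre of its underside)
- forceps: Steel forceps 126 mm long, lying flat; bystander (origin: centre of its underside)
- coverslip_box: Small flat box 34 x 34 x 16 mm; bystander (origin: centre of its underside)
- wash_vial: Jar-shaped vial with a screw lid, 44 mm across, 48 mm tall; bystander (origin: centre of its underside)
- dropper_bottle: Small dropper bottle, 26 mm across, 94 mm tall; bystander (origin: centre of its underside)

How it is judged (in metres and radians):
On the way, in this order (a step that is already met when the one before it is completed fails the run):
1. the wedge stands upright in the slot, let go, not yet driven (horizontal distance between wedge_head and slot below 0.009 m and angle between wedge_head's own z axis and vertical below 0.12 rad and contact force between the fingers and wedge below 0.1 N and z of wedge_head in the frame of stand below 0.124 m and value of joint jaw below 0.0016 m), for 0.2 s.
2. the wedge is part driven by a tap and the fingers are lifted off it, the jaw between 1.6 and 4.4 mm (horizontal distance between wedge_head and slot below 0.009 m and angle between wedge_head's own z axis and vertical below 0.12 rad and contact force between the fingers and wedge below 0.1 N and value of joint jaw between 0.0016 and 0.0044 m), for 0.1 s.
At the end, for the whole second after the job is handed in: The wedge stands in the slot, upright within 0.12 rad, its head within 9 mm of the slot's centre in plan, at least 22 mm deep, at rest and let go; the jaw is closed to 4.5 mm or more of its 5 mm (horizontal distance between wedge_head and slot below 0.009 m and angle between wedge_head's own z axis and vertical below 0.12 rad and contact force between the fingers and wedge below 0.1 N and z of wedge_head in the frame of stand below 0.105 m and value of joint jaw above 0.0045 m and linear speed of wedge below 0.01 m/s); the robot touches nothing.
It fails at once if the wedge presses the jaw and glass with more than 70 N (contact force between wedge and stand above 70 N).
It fails at once if the robot pushes the stand or its jaw itself with more than 15 N (contact force between the fingers and stand above 15 N).
It fails at once if a bystander (dish, forceps, coverslip box, vial, dropper bottle) is shifted by more than 20 mm (distance of any of petri_dish, forceps, coverslip_box, wash_vial, dropper_bottle from where it was at the start of the episode above 0.02 m).
It also fails if it takes over 67 s, if anything falls off the work surface, if the arm or the gripper's body presses on something with over 40 N, if the wrist force passes 120 N, or if a joint passes its speed limit or range.

## Robot

A 6-joint arm with a two-finger parallel gripper is mounted at the origin on a cart in front of the work surface, level with it; the furniture and walls round the work are solid. World frame = base frame: x ahead of the robot, y to its left, z up, the work surface at z = 0. Lengths are in m, angles in degrees, forces in N, time in s.
With the tool pointing down it reaches from about 0.35 to 0.875 m from the base axis. Payload 4.2 kg.
Tool frame: the origin (TCP) lies on the front face of the gripper's body, between the roots of the fingers; the fingertips stand 70 mm ahead of it and the grasp point (between the pads) lies 51 mm ahead of it (r.nose_length is the distance from the TCP to the fingertips, in m); z points along the fingers, y is the direction in which the jaws open and shut (so a half turn about z gives the same grasp; the last joint's range is limited). The gripper opens to 87 mm and grips with 3 to 60 N. Pads are 19 mm wide; open, the fingers measure 117 mm over their backs; the gripper's body (75 mm by 190 mm) begins 51 mm behind the grasp point.
Start: joints at [-60.871, 22.042, 0.453, 0, -68.411, -14.817], TCP at [0.155, -0.606, 0.292] pointing down, gripper open.
Joint ranges: [-179.83, 179.83], [-69.29, 118.12], [-61.27, 80.66], [-181.25, 117.63], [-171.15, -9.14], [-177.46, 177.46]. Speed limits (degrees/s): [159.86, 159.86, 180, 180, 180, 180].

## Interface

Orientations are given as a 3x3 rotation matrix whose columns are the frame's x, y, z axes.
In Python, from station import telemetry, capture, order, r gives the robot as it stands.
- The arm moves only by the tool drive_tool, never from a script. Its argument "series" is a list of rows, each a list of 4 numbers: the shift along the tool's x, y, z as a fraction of full scale, then the turn about the tool's z as a fraction of full scale. In form: [[dx, dy, dz, turn], ...]. A call has 1 to 10 rows; each row is the pose to reach, as a shift and turn from the pose commanded when the call began, along the tool's axes at that moment; what a row does not reach only later rows make up. Full scale, the value 1, is 0.12 m for a shift and 2 rad for a turn. A row lasts 1/8 s, in which the tool goes at most 62.5 mm and 10.7 degrees, less where a joint would pass 70% of its speed; a pose out of reach is approached as far as the arm can. A call with a number of a shift or a turn outside -1 to 1 is refused whole. A call with a gripper value outside its range is refused whole. "fingers" is the finger opening in mm, from 0 to 87, set as the call begins (left out, the last holds). The fingers move at their own pace and stop on an object; the grip force is fixed at half the most. Time passes only in rows, so rows that repeat a pose let the fingers close. It gives the time, the measured TCP pose, the force and the opening at its end, in the units of the state.
- telemetry.sense(): the state, without advancing time (a new reading comes with each control period).
- capture(name): name is "scene" or "side" or "wrist"; returns a dict with "color" (480x640x3 uint8, blue, green, red), "fx", "fy", "cx", "cy" (pixels), "eye" and "attitude" of the camera in the world; the wrist camera has in their place "mount" (4x4, takes a point from camera to tool coordinates, whose origin is the TCP and whose axes are the flange's). Camera axes: x right, y up, looking along -z (the intrinsics and any distortion apply to the point x, -y, -z); pixel columns grow to the right and rows downward; lengths in m; the calibration is good to about 2 mm. A picture is of the moment at which its call begins: read the wrist's pose just before it. There is no depth.
- order.finish_job(): hands the job in, once; it reports no verdict.
The state is a dict: "time_s": time; "joints": joint angles; "joint_velocities": joint speeds; "effort": joint torques, N m; "tcp_pos": TCP position; "ee_rot": TCP orientation; "wrist_force": force on the tool from outside, world axes, zero at the start; "moment": the same for the moment, N m; "gripper_width": opening from 0.0 (shut) to 1.0 (fully open).
Only numpy, scipy, OpenCV 4.12 (cv2) and the standard library are available. Lean on these libraries where they do the work, as an engineer would, in place of code of your own. Each camera call takes 0.05 s, during which the arm holds its last target. There are 200 camera calls.

## Working session

There is one attempt and no reset: what is moved stays moved. The work goes in short steps, Python scripts to look and compute and a tool call to move; the robot and the scene stay as the last step left them, time stands still between calls to the robot, and variables do not carry over. Pictures are saved under pics/ and viewed, about 8 in all and at most 12, crops included, and the job is handed in when it is done.

Besides the shell and the picture viewer there is one more tool, called after "Call:" as name(argument=value, ...) on one line, values as JSON. drive_tool: Moves the arm, as the interface text tells. Shift numbers are shares of 0.12 m and turn numbers shares of 2 rad, none past 1 either way. Its arguments: {"type":"object","properties":{"series":{"type":"array","items":{"type":"array","items":{"type":"number","minimum":-1,"maximum":1}}},"fingers":{"type":"number"}},"required":["series"]}

```bash
ls; mkdir -p pics; python3 - <<'E'
from station import telemetry, capture, order, r
import cv2,numpy as np
s=telemetry.sense();print(s)
for n in("scene","side"):
    c=capture(n);cv2.imwrite(f"pics/{n}0.png",c["color"]);print(n,{k:(np.round(v,4).tolist() if not isinstance(v,dict) else v) for k,v in c.items() if k!="color"})
E
```

```text
pics
{'time_s': 0.0, 'joints': array([-6.08705530e+01,  2.20906797e+01,  3.80780187e-01, -2.99774569e-02,
       -6.84077775e+01, -1.48163465e+01]), 'joint_velocities': array([-0.0599027 , -0.00468742, -0.10196441, -0.09304882,  0.00510836,
       -0.0034989 ]), 'effort': array([ 1.41848082e-03, -3.90661919e+01,  1.87402439e+01,  4.21969593e+00,
        1.10295473e-02, -1.91135400e-04]), 'tcp_pos': array([ 0.15443606, -0.60517166,  0.29116454]), 'ee_rot': array([[-9.69006920e-01, -2.47032912e-01, -5.74799493e-04],
       [-2.47033574e-01,  9.69004793e-01,  2.03085851e-03],
       [ 5.52945729e-05,  2.10991072e-03, -9.99997773e-01]]), 'wrist_force': array([0.07420306, 1.14490556, 0.66920499]), 'moment': array([ 0.04226931, -0.00738482, -0.00405959]), 'gripper_width': 1.0054477529734618}
scene {'fx': 558.5208, 'fy': 558.5208, 'cx': 316.8278, 'cy': 241.6674, 'eye': [0.8239, -0.5624, 0.8614], 'attitude': [[0.6947, -0.6318, 0.3438], [0.7193, 0.6099, -0.3326], [0.0005, 0.4783, 0.8782]]}
side {'fx': 509.434, 'fy': 509.434, 'cx': 317.9058, 'cy': 241.459, 'eye': [1.1303, -0.5397, 0.6483], 'attitude': [[0.4075, -0.5798, 0.7055], [0.9132, 0.2657, -0.3091], [-0.0083, 0.7702, 0.6378]]}
```

View pics/scene0.png

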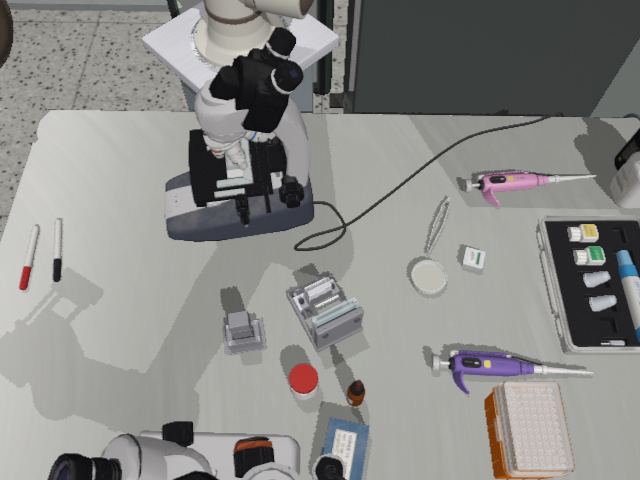

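View pics/side0.png

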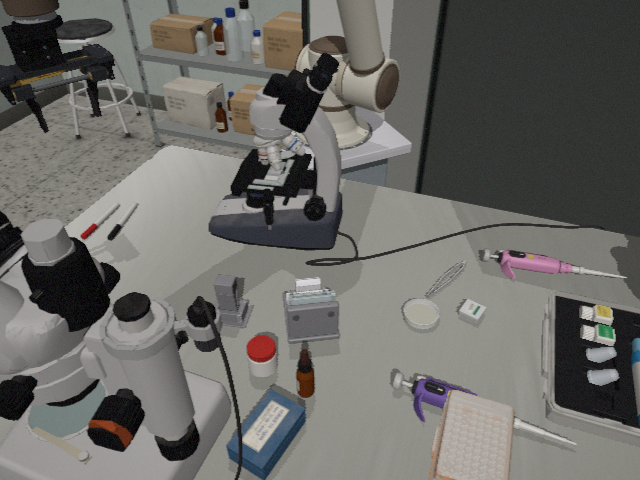

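Scene: wedge head about (238,322) in its rest (243,335), stand about (325,310), microscope base about (240,210), vial (304,380), dropper (356,393), dish (429,277). I'll zoom in to measure.

```bash
cat > h.py <<'E'
import numpy as np,cv2
def ray(c,u,v):
    d=np.array([(u-c["cx"])/c["fx"],-(v-c["cy"])/c["fy"],-1.]);return np.array(c["eye"]),np.array(c["attitude"])@d
def onz(c,u,v,z):
    e,d=ray(c,u,v);return e+d*(z-e[2])/d[2]
def proj(c,p):
    q=np.array(c["attitude"]).T@(np.array(p)-c["eye"]);return c["cx"]+c["fx"]*q[0]/-q[2],c["cy"]-c["fy"]*q[1]/-q[2]
E
python3 - <<'E'
from station import *
from h import *
c=capture("scene");print([k for k in c], c.get("distortion"))
i=c["color"]
cv2.imwrite("pics/crop0.png",cv2.resize(i[265:365,212:372],None,fx=5,fy=5,interpolation=cv2.INTER_CUBIC))
for n,u,v,z in [("headtop",238,316,.082),("rest",243,335,.0),("stand",325,310,.03),("micro",240,210,0),("vial",304,380,.048),("drop",356,385,.094),("dish",429,277,.014)]:print(n,onz(c,u,v,z).round(3))
E
```

```text
['color', 'fx', 'fy', 'cx', 'cy', 'eye', 'attitude'] None
headtop [ 0.528 -0.438  0.082]
rest [ 0.527 -0.441  0.   ]
stand [ 0.596 -0.324  0.03 ]
micro [ 0.343 -0.291  0.   ]
vial [ 0.658 -0.428  0.048]
drop [ 0.722 -0.389  0.094]
dish [ 0.671 -0.153  0.014]
```

View pics/crop0.png

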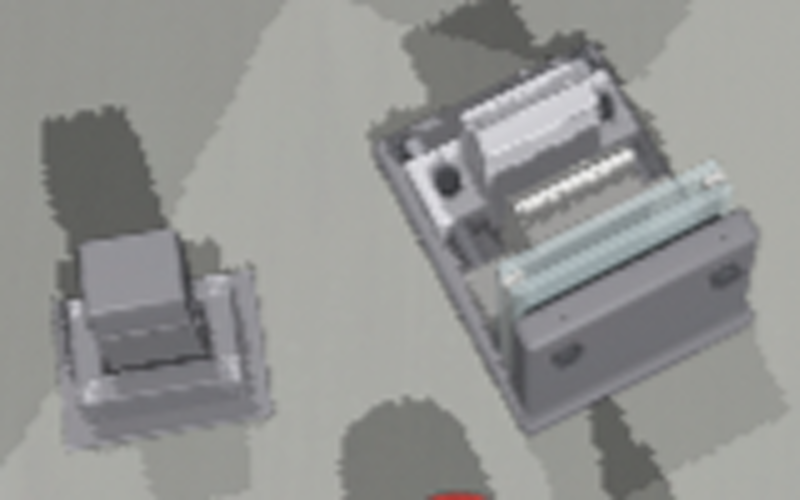

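The crop shows the wedge head top (corners about (80,238),(178,230),(187,297),(95,312)), the rest, and the stand with base corners at about (530,430), (752,320), (375,140). Glass is on the camera side, so stand +x points towards the lower right of the crop.

```bash
python3 - <<'E'
from station import *
from h import *
print([a for a in dir(r) if a[0]!='_'], r.nose_length)
c=capture("scene")
f=lambda u,v,z:onz(c,212+(u-2)/5,265+(v-2)/5,z)
H=np.array([f(*p,.082) for p in [(80,238),(178,230),(187,297),(95,312)]])
print("head",H[:,:2].round(4).tolist(),H.mean(0).round(4))
for a,b in((0,1),(1,2),(2,3),(3,0)):
    d=H[b]-H[a];print(np.linalg.norm(d).round(4),np.degrees(np.arctan2(d[1],d[0])).round(1))
R=np.array([f(*p,0) for p in [(65,447),(270,410)]]);d=R[1]-R[0];print("rest edge",R[:,:2].round(4).tolist(),np.linalg.norm(d).round(4),np.degrees(np.arctan2(d[1],d[0])))
S=np.array([f(530,433,0),f(755,322,0),f(375,140,.01),f(590,42,.01)])
print("stand",S[:,:2].round(4).tolist())
for a,b in((0,1),(0,2),(2,3),(1,3)):
    d=S[b]-S[a];print(np.linalg.norm(d).round(4),np.degrees(np.arctan2(d[1],d[0])).round(1))
w=capture("wrist");print({k:np.round(v,4).tolist() for k,v in w.items() if k!="color"})
E
```

```text
['PlanningError', 'nose_length'] 0.0697
head [[0.5125, -0.4456], [0.5308, -0.423], [0.5487, -0.4348], [0.5335, -0.4573]] [ 0.5314 -0.4402  0.082 ]
0.0291 51.0
0.0214 -33.5
0.0271 -124.1
0.0239 150.9
rest edge [[0.5309, -0.4818], [0.5669, -0.4271]] 0.0655 56.65295521051264
stand [[0.6299, -0.3728], [0.6539, -0.2947], [0.5249, -0.3426], [0.5488, -0.2662]]
0.0817 72.9
0.1097 163.9
0.08 72.6
0.1094 164.9
{'fx': 382.382, 'fy': 382.382, 'cx': 320.7295, 'cy': 233.9406, 'mount': [[-0.0007, 0.9585, 0.2852, 0.0785], [1.0, 0.0005, 0.0008, 0.0008], [0.0007, 0.2852, -0.9585, -0.0935], [0.0, 0.0, 0.0, 1.0]]}
```

Call:
drive_tool(series=[[-0.31,-0.09,0,0],[-0.62,-0.19,0,0],[-0.93,-0.28,0,0]], fingers=60)

```text
time_s: 0.62
tcp_pos: [0.272, -0.6105, 0.2921]
ee_rot: [[-0.969, -0.247, -0.0], [-0.247, 0.969, 0.0], [0.0, 0.0, -1.0]]
wrist_force: [0.3, 0.2, 0.4]
gripper_width: 0.748
```

Call:
drive_tool(series=[[-0.33,0,0,0],[-0.66,0,0,0],[-0.99,0.01,0,0]])

```text
time_s: 1.0
tcp_pos: [0.387, -0.5796, 0.2919]
ee_rot: [[-0.969, -0.247, -0.0], [-0.247, 0.969, 0.0], [0.0, 0.0, -1.0]]
wrist_force: [0.9, -0.0, -0.9]
gripper_width: 0.696
```

Call:
drive_tool(series=[[-0.31,0.15,0,0],[-0.62,0.3,0,0],[-0.93,0.45,0,0],[-0.93,0.45,0,0]])

```text
time_s: 1.5
tcp_pos: [0.4827, -0.4981, 0.2918]
ee_rot: [[-0.968, -0.251, -0.0], [-0.251, 0.968, 0.001], [-0.0, 0.001, -1.0]]
wrist_force: [-0.7, -1.0, -0.2]
gripper_width: 0.689
```

Call:
drive_tool(series=[[-0.3,0.25,0,0.085],[-0.68,0.58,0,0.17],[-0.68,0.58,0,0.25],[-0.68,0.58,0,0.335],[-0.68,0.58,0,0.42],[-0.68,0.58,0,0.42],[-0.68,0.58,0,0.42]])

```text
time_s: 2.38
tcp_pos: [0.542, -0.413, 0.2922]
ee_rot: [[-0.832, 0.555, -0.0], [0.555, 0.832, 0.0], [0.0, -0.0, -1.0]]
wrist_force: [-0.3, -0.3, 0.3]
gripper_width: 0.689
```

```bash
cat >> h.py <<'E'
def wcap(name=None):
    from station import telemetry,capture
    s=telemetry.sense();w=capture("wrist");T=np.eye(4);T[:3,:3]=s["ee_rot"];T[:3,3]=s["tcp_pos"];M=T@np.array(w["mount"])
    w["eye"],w["attitude"]=M[:3,3],M[:3,:3]
    if name:
        cv2.imwrite(f"pics/{name}.png",w["color"]);np.savez(f"{name}.npz",**w)
    return s,w
E
python3 - <<'E'
from h import *
s,w=wcap("w1");print(s["tcp_pos"],s["ee_rot"],s["joints"].round(1),w["eye"])
for p in [(.531,-.44,.082),(.59,-.32,.06)]:print(proj(w,p))
E
```

```text
[ 0.54199621 -0.41297594  0.29217141] [[-8.31764088e-01  5.55129205e-01 -2.61597376e-04]
 [ 5.55129211e-01  8.31764123e-01  5.65374132e-05]
 [ 2.48972881e-04 -9.81945551e-05 -9.99999964e-01]] [ -23.7   27.6    9.4    0.   -71.8 -100. ] [ 0.47658902 -0.36844181  0.38566681]
(np.float64(285.82257305909957), np.float64(227.43773486548014))
(np.float64(440.5765953990515), np.float64(201.04854181107174))
```

View pics/w1.png

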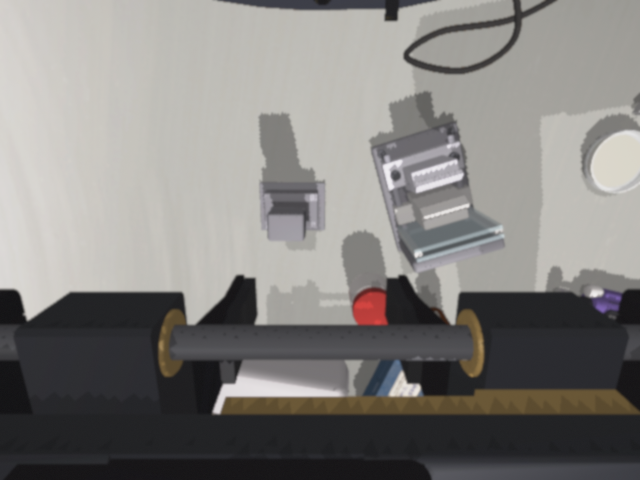

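Wrist view: wedge head top about (287,224) agrees with the prediction (286,227); stand slot about (440,195). Zooming.

```bash
python3 - <<'E'
import cv2
i=cv2.imread("pics/w1.png")
cv2.imwrite("pics/w1c.png",cv2.resize(i[115:275,250:510],None,fx=3.0769,fy=3.0769,interpolation=cv2.INTER_CUBIC))
E
```

```text
(no output)
```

View pics/w1c.png

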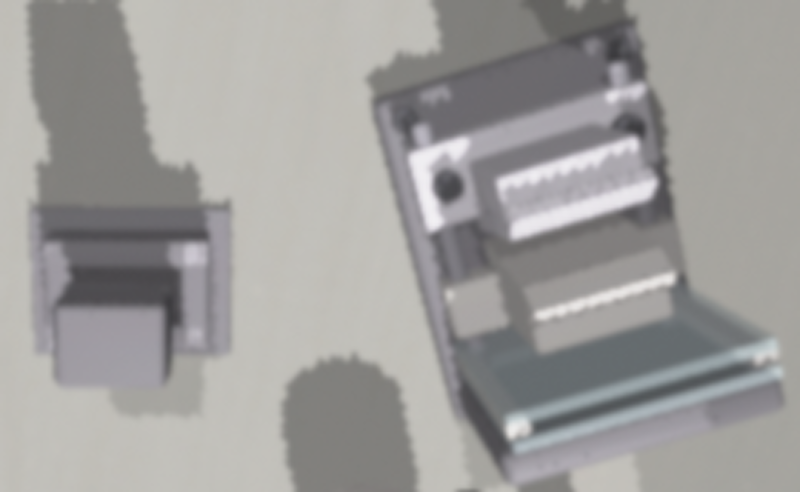

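Crop: stop block bright top band from (500,190) to (655,185), jaw with its white ridge (535,317)–(675,275), and the glass top edges below it. I'll project these into a stand frame under hypothesised heights.

```bash
python3 - <<'E'
from station import *
from h import *
w=dict(np.load("w1.npz"));c=capture("scene")
g=lambda u,v,z:onz(w,250+u/3.0769-.4,115+v/3.0769-.4,z)
f=lambda u,v,z:onz(c,212+(u-2)/5,265+(v-2)/5,z)
def line(n,a,b):
    d=b-a;print(n,a[:2].round(4),b[:2].round(4),"len",np.linalg.norm(d).round(4),"ang",np.degrees(np.arctan2(d[1],d[0])).round(1))
line("W base far",g(375,102,.01),g(632,20,.01)); line("S base far",f(375,140,.01),f(590,42,.01))
line("W glass jawside",g(507,420,.084),g(775,340,.084)); line("W glass backside",g(515,450,.084),g(782,375,.084))
line("S glass jawside",f(503,262,.084),f(712,162,.084)); line("S glass backside",f(520,312,.084),f(733,198,.084))
line("W stop ridge",g(498,188,.068),g(638,140,.068));line("W stop low60",g(513,238,.06),g(658,186,.06))
line("W jaw near edge60",g(500,272,.06),g(655,225,.06));line("W jaw white68",g(535,317,.068),g(675,275,.068))
H=np.array([g(*p,.082) for p in [(58,303),(172,303),(168,386),(54,383)]])
print("W head",H.mean(0).round(4))
for a,b in((0,1),(1,2),(2,3),(3,0)): line("",H[a],H[b])
line("rest far z22",g(35,207,.022),g(230,205,.022))
yd=np.array([np.cos(np.radians(73.3)),np.sin(np.radians(73.3))]);xd=np.array([yd[1],-yd[0]])
o=g(565,240,.06)[:2]
print("guess o",o)
P={"W basefar":g(505,60,.01),"S basefar":f(482,91,.01),"W stopridge":g(568,164,.068),"W stoplow@60":g(585,212,.06),"W stoplow@68":g(585,212,.068),"W jawtop68":g(605,296,.068),"W jawtop@60":g(605,296,.06),"W glassj":g(641,380,.084),"S glassj":f(608,212,.084),"W glassb":g(648,412,.084),"S glassb":f(626,255,.084),"S stop ridge68":f(540,78,.068),"S jaw white68":f(575,182,.068),"S basenear":f(642,377,0)}
for k,v in P.items():print(k,"x",round((v[:2]-o)@xd*1e3,1),"y",round((v[:2]-o)@yd*1e3,1))
E
```

```text
W base far [ 0.5247 -0.3427] [ 0.5475 -0.2644] len 0.0815 ang 73.8
S base far [ 0.5249 -0.3426] [ 0.5488 -0.2662] len 0.08 ang 72.6
W glass jawside [ 0.6069 -0.3622] [ 0.6269 -0.2918] len 0.0731 ang 74.2
W glass backside [ 0.6157 -0.3647] [ 0.6367 -0.2946] len 0.0732 ang 73.3
S glass jawside [ 0.6059 -0.3609] [ 0.6265 -0.2936] len 0.0704 ang 73.0
S glass backside [ 0.6206 -0.3681] [ 0.639  -0.2974] len 0.073 ang 75.4
W stop ridge [ 0.555 -0.331] [ 0.5646 -0.2936] len 0.0386 ang 75.6
W stop low60 [ 0.5714 -0.3335] [ 0.581 -0.293] len 0.0416 ang 76.7
W jaw near edge60 [ 0.5778 -0.3414] [ 0.5902 -0.2988] len 0.0443 ang 73.8
W jaw white68 [ 0.5918 -0.3403] [ 0.6028 -0.3024] len 0.0394 ang 73.8
W head [ 0.5305 -0.4392  0.082 ]
 [ 0.5132 -0.4448] [ 0.53   -0.4196] len 0.0302 ang 56.3
 [ 0.53   -0.4196] [ 0.5484 -0.4336] len 0.0231 ang -37.1
 [ 0.5484 -0.4336] [ 0.5306 -0.4587] len 0.0308 ang -125.3
 [ 0.5306 -0.4587] [ 0.5132 -0.4448] len 0.0223 ang 141.2
rest far z22 [ 0.4917 -0.4478] [ 0.5248 -0.3972] len 0.0605 ang 56.8
guess o [ 0.57997056 -0.32169792]
W basefar x -47.4 y 5.7
S basefar x -46.4 y 3.7
W stopridge x -22.0 y 3.3
W stoplow@60 x -6.1 y 7.0
W stoplow@68 x -8.0 y 5.0
W jawtop68 x 16.5 y 5.4
W jawtop@60 x 19.1 y 7.4
W glassj x 36.9 y 5.9
S glassj x 36.4 y 4.9
W glassb x 46.4 y 5.9
S glassb x 50.8 y 3.2
S stop ridge68 x -18.3 y 10.5
S jaw white68 x 17.6 y 4.0
S basenear x 62.5 y 5.8
```

Glass (33 mm), jaw ridge and stop edge agree on the slot centre at about (0.585,-0.318), yaw 73.6°. Wedge head is at (0.531,-0.4397), yaw 56.3°. Going for the grasp.

Call:
drive_tool(series=[[-0.047,-0.236,0,0],[-0.047,-0.236,0.3,0],[-0.047,-0.236,0.6,0],[-0.047,-0.236,0.9,0],[-0.047,-0.236,0.9,0]])

```text
time_s: 3.1
tcp_pos: [0.5298, -0.4384, 0.1808]
ee_rot: [[-0.831, 0.556, -0.006], [0.556, 0.831, 0.004], [0.008, -0.0, -1.0]]
wrist_force: [-1.0, -0.2, -0.0]
gripper_width: 0.689
```

```bash
python3 - <<'E'
from h import *
s,w=wcap();T=s["tcp_pos"];print(T,s["wrist_force"])
d=np.array([.531,-.4397,.126])-T;print((np.array(s["ee_rot"]).T@d/.12).round(3))
i=w["color"];cv2.imwrite("pics/w2.png",i)
E
```

```text
[ 0.52979346 -0.43838441  0.18079294] [-0.9796994  -0.15194616 -0.03229712]
[-0.018 -0.003  0.456]
```

View pics/w2.png

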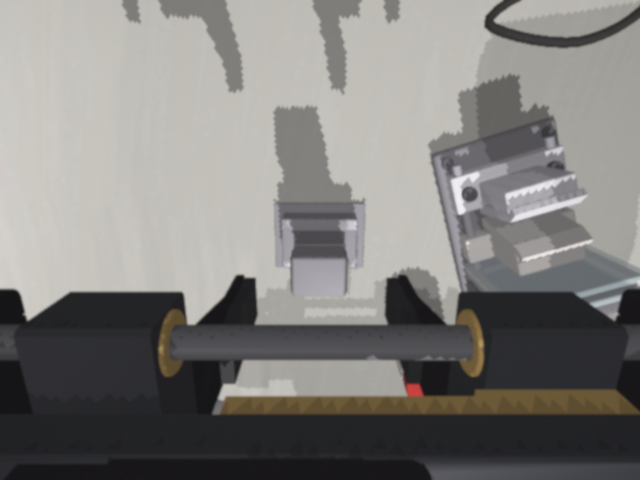

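The wedge is centred laterally between the fingers (320). Descending and gripping.

Call:
drive_tool(series=[[-0.01,0,0.15,0],[-0.01,0,0.3,0],[-0.01,0,0.455,0],[-0.01,0,0.455,0],[-0.01,0,0.455,0]])

```text
time_s: 3.78
tcp_pos: [0.5326, -0.44, 0.1298]
ee_rot: [[-0.831, 0.556, 0.0], [0.556, 0.831, -0.001], [-0.001, -0.0, -1.0]]
wrist_force: [0.4, -1.0, -0.2]
gripper_width: 0.687
```

Call:
drive_tool(series=[[0,0,0,0],[0,0,0,0],[0,0,0,0],[0,0,0,0],[0,0,0,0],[0,0,0,0],[0,0,0,0],[0,0,0,0]], fingers=20)

```text
time_s: 4.78
tcp_pos: [0.5324, -0.4399, 0.1298]
ee_rot: [[-0.831, 0.557, 0.0], [0.557, 0.831, -0.0], [-0.0, -0.0, -1.0]]
wrist_force: [-0.3, -0.1, 1.8]
gripper_width: 0.34
```

Call:
drive_tool(series=[[0,0,-0.15,0],[0,0,-0.35,0],[0,0,-0.6,0],[0,0,-0.9,0],[0,0,-0.9,0]])

```text
time_s: 5.4
tcp_pos: [0.5336, -0.4408, 0.2429]
ee_rot: [[-0.831, 0.556, 0.007], [0.556, 0.831, -0.005], [-0.009, -0.0, -1.0]]
wrist_force: [0.5, 0.0, -1.5]
gripper_width: 0.344
```

```bash
python3 - <<'E'
from station import *
from h import *
s=telemetry.sense();T=s["tcp_pos"];R=np.array(s["ee_rot"]);print(T,s["wrist_force"],s["gripper_width"])
d=np.array([.5853,-.3178,T[2]])-T;print((R.T@d/.12).round(3),"turn", np.radians(np.degrees(np.arctan2(R[1,1],R[0,1]))-73.6)/2)
c=capture("scene")["color"][180:330,180:380];d=capture("side")["color"][200:350,150:350]
cv2.imwrite("pics/g1.png",cv2.resize(np.hstack([c,d]),None,fx=2,fy=2,interpolation=cv2.INTER_CUBIC))
E
```

```text
[ 0.53362171 -0.44080649  0.2429143 ] [ 0.4550595   0.02744605 -1.45078461] 0.3440376028484339
[ 0.212  1.091 -0.002] turn -0.15172699220191796
```

View pics/g1.png

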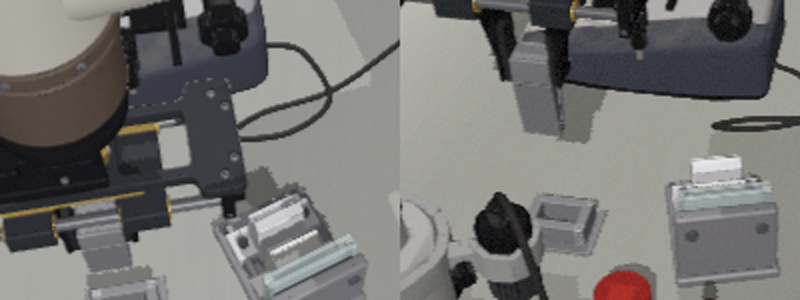

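Wedge held upright by the head, rest empty, stand undisturbed. Moving above the slot.

Call:
drive_tool(series=[[0.05,0.25,0,-0.05],[0.1,0.5,0,-0.1],[0.15,0.75,0,-0.152],[0.2,0.95,0,-0.152],[0.2,0.95,0,-0.152],[0.2,0.95,0,-0.152]])

```text
time_s: 6.25
tcp_pos: [0.5754, -0.3319, 0.2367]
ee_rot: [[-0.959, 0.282, -0.002], [0.282, 0.959, 0.001], [0.002, -0.0, -1.0]]
wrist_force: [0.4, -0.1, -0.7]
gripper_width: 0.344
```

```bash
python3 - <<'E'
from station import *
from h import *
s=telemetry.sense();T=s["tcp_pos"];R=np.array(s["ee_rot"]);print(T,R.round(3),s["wrist_force"])
d=np.array([.5853,-.3178,T[2]])-T;print((R.T@d/.12).round(3),"turn", np.radians(np.degrees(np.arctan2(R[1,1],R[0,1]))-73.6)/2)
c=capture("scene");d=capture("side");np.savez("c.npz",**c);np.savez("d.npz",**d)
for k in (c,d):
    a=T+R@[0,0,.048];b=T+R@[0,0,.126];print(proj(k,a),proj(k,b),proj(k,(.5853,-.3178,.06)))
cc=c["color"][200:350,240:400];dd=d["color"][180:330,230:390]
cv2.imwrite("pics/g2.png",cv2.resize(np.hstack([cc,dd]),None,fx=2.5,fy=2.5,interpolation=cv2.INTER_CUBIC))
E
```

```text
[ 0.57544458 -0.3318807   0.2367227 ] [[-0.959  0.282 -0.002]
 [ 0.282  0.959  0.001]
 [ 0.002 -0.    -1.   ]] [ 0.4362375  -0.07443295 -0.7118213 ]
[-0.046  0.136 -0.   ] turn -3.322297615639712e-05
(np.float64(311.54020366814865), np.float64(259.5551376375263)) (np.float64(311.91107433752865), np.float64(283.35416735862265)) (np.float64(323.15973930440316), np.float64(295.38103306643006))
(np.float64(295.72350251866726), np.float64(225.8010293873248)) (np.float64(297.506492496114), np.float64(265.03472512646664)) (np.float64(308.8897105777646), np.float64(289.5255197460335))
```

View pics/g2.png

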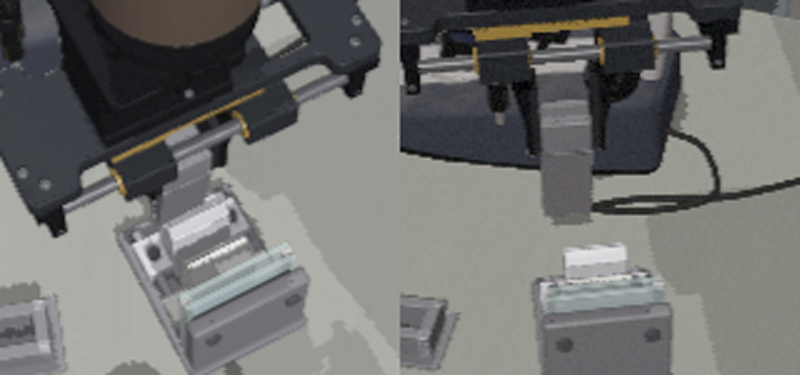

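Side view: the wedge foot is at (297,268) against a predicted (297.5,265), so it is where expected. Centring and lowering to just above the funnel.

Call:
drive_tool(series=[[-0.046,0.136,0,0],[-0.046,0.136,0,0],[-0.046,0.136,0.15,0],[-0.046,0.136,0.27,0],[-0.046,0.136,0.27,0],[-0.046,0.136,0.27,0]])

```text
time_s: 7.1
tcp_pos: [0.5858, -0.3179, 0.2052]
ee_rot: [[-0.959, 0.282, -0.0], [0.282, 0.959, -0.0], [0.0, -0.0, -1.0]]
wrist_force: [-0.7, 0.0, -0.7]
gripper_width: 0.343
```

```bash
python3 - <<'E'
from station import *
from h import *
s=telemetry.sense();T=s["tcp_pos"];R=np.array(s["ee_rot"]);print(T,R.round(3),s["wrist_force"])
c=capture("scene");d=capture("side")
for k in (c,d):
    print([np.round(proj(k,T+R@[x,0,.126]),1) for x in(0,-.005)],np.round(proj(k,(.5853,-.3178,.06)),1))
cc=c["color"][235:335,270:380];dd=d["color"][230:330,255:365]
cv2.imwrite("pics/g3.png",cv2.resize(np.hstack([cc,dd]),None,fx=3.6,fy=3.6,interpolation=cv2.INTER_CUBIC))
E
```

```text
[ 0.58582876 -0.31792744  0.20518954] [[-0.959  0.282 -0.   ]
 [ 0.282  0.959 -0.   ]
 [ 0.    -0.    -1.   ]] [-0.7329033   0.01377379 -0.66508641]
[array([323.4, 290.7]), array([325. , 293.4])] [323.2 295.4]
[array([308.7, 281.3]), array([309.1, 283.4])] [308.9 289.5]
```

View pics/g3.png

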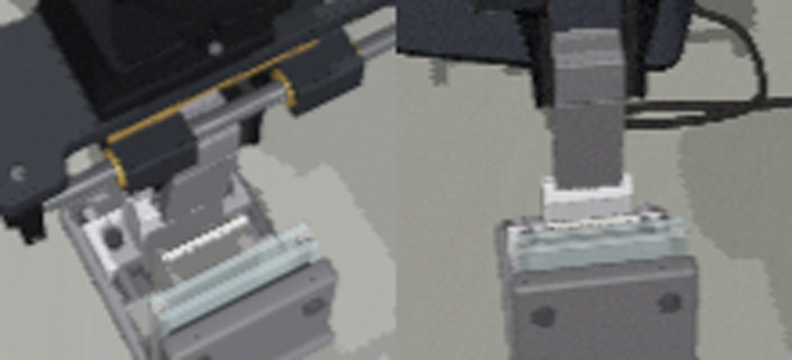

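Side view: foot (308.6,282) in line with the slot laterally, and x is within the funnel. Lowering gently while watching force.

Call:
drive_tool(series=[[0,0,0.04,0],[0,0,0.08,0],[0,0,0.12,0],[0,0,0.16,0],[0,0,0.16,0]])

```text
time_s: 7.82
tcp_pos: [0.5855, -0.3176, 0.1853]
ee_rot: [[-0.959, 0.282, -0.001], [0.282, 0.959, 0.0], [0.001, 0.0, -1.0]]
wrist_force: [0.3, 0.2, -0.6]
gripper_width: 0.34
```

Call:
drive_tool(series=[[0,0,0.017,0],[0,0,0.033,0],[0,0,0.033,0]])

```text
time_s: 8.2
tcp_pos: [0.5857, -0.3176, 0.1819]
ee_rot: [[-0.959, 0.282, -0.0], [0.282, 0.959, 0.0], [0.0, 0.0, -1.0]]
wrist_force: [-0.5, 0.5, -0.3]
gripper_width: 0.342
```

Foot is now about 4 mm into the mouth with no contact. Continuing.

Call:
drive_tool(series=[[0,0,0.017,0],[0,0,0.025,0],[0,0,0.025,0]])

```text
time_s: 8.57
tcp_pos: [0.5857, -0.3176, 0.1789]
ee_rot: [[-0.959, 0.282, -0.0], [0.282, 0.959, 0.0], [0.0, -0.0, -1.0]]
wrist_force: [0.3, 0.2, -0.9]
gripper_width: 0.344
```

Call:
drive_tool(series=[[0,0,0.017,0],[0,0,0.025,0],[0,0,0.025,0]])

```text
time_s: 8.95
tcp_pos: [0.5857, -0.3177, 0.176]
ee_rot: [[-0.959, 0.282, -0.0], [0.282, 0.959, 0.0], [0.0, 0.0, -1.0]]
wrist_force: [-0.0, 0.0, -0.0]
gripper_width: 0.345
```

Call:
drive_tool(series=[[0,0,0.017,0],[0,0,0.025,0],[0,0,0.025,0]])

```text
time_s: 9.32
tcp_pos: [0.5856, -0.3176, 0.1729]
ee_rot: [[-0.959, 0.282, -0.0], [0.282, 0.959, 0.0], [0.0, 0.0, -1.0]]
wrist_force: [-1.1, -0.3, -1.0]
gripper_width: 0.34
```

Call:
drive_tool(series=[[0,0,0.01,0],[0,0,0.02,0],[0,0,0.02,0]])

```text
time_s: 9.7
tcp_pos: [0.5855, -0.3176, 0.1705]
ee_rot: [[-0.959, 0.282, -0.001], [0.282, 0.959, 0.0], [0.001, 0.0, -1.0]]
wrist_force: [-1.3, -0.3, -0.4]
gripper_width: 0.343
```

Call:
drive_tool(series=[[0,0,0.01,0],[0,0,0.015,0],[0,0,0.015,0]])

```text
time_s: 10.07
tcp_pos: [0.5854, -0.3176, 0.1688]
ee_rot: [[-0.959, 0.282, -0.001], [0.282, 0.959, 0.0], [0.001, 0.0, -1.0]]
wrist_force: [-2.0, 0.4, 0.5]
gripper_width: 0.345
```

Call:
drive_tool(series=[[0.007,0,0,0],[0.007,0,0.008,0],[0.007,0,0.015,0],[0.007,0,0.015,0]])

```text
time_s: 10.58
tcp_pos: [0.5852, -0.3175, 0.1681]
ee_rot: [[-0.959, 0.282, 0.001], [0.282, 0.959, -0.001], [-0.001, -0.0, -1.0]]
wrist_force: [-2.6, 2.0, 6.1]
gripper_width: 0.343
```

Call:
drive_tool(series=[[0,0,0.008,0],[0,0,0.015,0],[0,0,0.015,0]])

```text
time_s: 10.95
tcp_pos: [0.5853, -0.3177, 0.1663]
ee_rot: [[-0.959, 0.282, 0.001], [0.282, 0.959, -0.001], [-0.002, -0.0, -1.0]]
wrist_force: [-2.3, 0.9, 5.4]
gripper_width: 0.344
```

Contact at 6 N, standing about 19–20 mm deep. Releasing now.

Call:
drive_tool(series=[[0,0,0,0],[0,0,0,0],[0,0,0,0],[0,0,0,0],[0,0,0,0],[0,0,0,0]], fingers=55)

```text
time_s: 11.7
tcp_pos: [0.585, -0.3174, 0.1653]
ee_rot: [[-0.959, 0.282, 0.0], [0.282, 0.959, -0.0], [-0.0, 0.0, -1.0]]
wrist_force: [-0.9, -0.2, 0.9]
gripper_width: 0.629
```

Call:
drive_tool(series=[[0,0,-0.15,0],[0,0,-0.35,0],[0,0,-0.55,0],[0,0,-0.55,0]])

```text
time_s: 12.2
tcp_pos: [0.5862, -0.3179, 0.2352]
ee_rot: [[-0.959, 0.282, 0.006], [0.282, 0.959, -0.003], [-0.007, -0.001, -1.0]]
wrist_force: [-0.0, 0.3, 0.1]
gripper_width: 0.634
```

```bash
python3 - <<'E'
from h import *
from station import *
s,w=wcap("w3");print(s["tcp_pos"],s["ee_rot"].round(3),s["wrist_force"])
d=capture("side");c=capture("scene")
for k in(w,d,c):print(np.round(proj(k,(.5853,-.3178,.1185)),1))
A=cv2.resize(w["color"][120:300,200:440],(400,300),interpolation=cv2.INTER_CUBIC)
B=cv2.resize(d["color"][200:320,238:398],(400,300),interpolation=cv2.INTER_CUBIC)
cv2.imwrite("pics/g4.png",np.hstack([A,B]))
E
```

```text
[ 0.58615496 -0.31791681  0.23521311] [[-0.959  0.282  0.006]
 [ 0.282  0.959 -0.003]
 [-0.007 -0.001 -1.   ]] [-0.04584686  0.28604127  0.09379685]
[319.8 257.9]
[308.2 262.8]
[323.6 279.6]
```

View pics/g4.png

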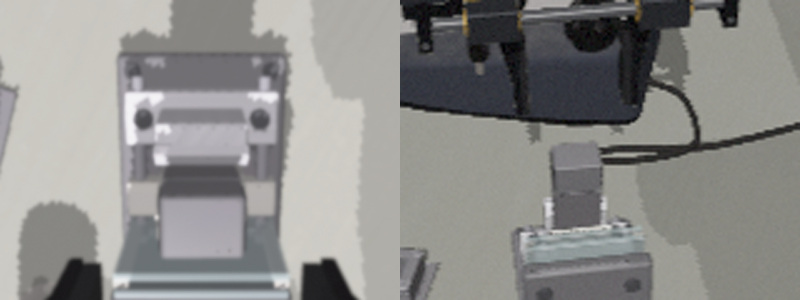

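Wedge stands upright and free in the slot; head top is at (321,256) in the wrist view against a predicted (320,258). Closing the fingers and approaching for the first tap.

Call:
drive_tool(series=[[0,0,0,0],[0,0,0.1,0],[0,0,0.2,0],[0,0,0.2,0],[0,0,0.2,0],[0,0,0.2,0],[0,0,0.2,0],[0,0,0.2,0]], fingers=0)

```text
time_s: 13.35
tcp_pos: [0.585, -0.3174, 0.2076]
ee_rot: [[-0.959, 0.282, 0.001], [0.282, 0.959, -0.0], [-0.001, 0.0, -1.0]]
wrist_force: [0.3, 1.1, -0.2]
gripper_width: 0.01
```

Call:
drive_tool(series=[[0,0,0.05,0],[0,0,0.1,0],[0,0,0.13,0],[0,0,0.13,0]])

```text
time_s: 13.85
tcp_pos: [0.5848, -0.3174, 0.191]
ee_rot: [[-0.959, 0.282, -0.001], [0.282, 0.959, 0.0], [0.001, 0.0, -1.0]]
wrist_force: [0.6, -0.0, 0.1]
gripper_width: 0.008
```

Call:
drive_tool(series=[[0,0,0.02,0],[0,0,0.03,0],[0,0,0.03,0]])

```text
time_s: 14.22
tcp_pos: [0.5851, -0.3176, 0.1887]
ee_rot: [[-0.959, 0.282, 0.001], [0.282, 0.959, -0.001], [-0.001, -0.0, -1.0]]
wrist_force: [0.4, 0.3, 2.6]
gripper_width: 0.004
```

Call:
drive_tool(series=[[0,0,0.015,0],[0,0,0.025,0],[0,0,0.025,0]])

```text
time_s: 14.6
tcp_pos: [0.5852, -0.3178, 0.1865]
ee_rot: [[-0.959, 0.282, 0.001], [0.282, 0.959, -0.001], [-0.002, -0.001, -1.0]]
wrist_force: [-0.2, -0.4, 5.7]
gripper_width: 0.007
```

Contact felt at 0.1887, driving at ~6 N. I'll complete this tap by a few mm, then lift clear.

Call:
drive_tool(series=[[0,0,0.015,0],[0,0,0.03,0],[0,0,0.04,0],[0,0,0.04,0]])

```text
time_s: 15.1
tcp_pos: [0.5856, -0.3179, 0.182]
ee_rot: [[-0.959, 0.282, 0.003], [0.282, 0.959, -0.002], [-0.003, -0.001, -1.0]]
wrist_force: [-0.3, -0.5, 6.2]
gripper_width: 0.007
```

Call:
drive_tool(series=[[0,0,-0.08,0],[0,0,-0.08,0],[0,0,-0.08,0],[0,0,-0.08,0]])

```text
time_s: 15.6
tcp_pos: [0.5848, -0.3173, 0.1894]
ee_rot: [[-0.959, 0.282, -0.001], [0.282, 0.959, 0.0], [0.001, 0.0, -1.0]]
wrist_force: [0.6, 0.6, 0.2]
gripper_width: 0.005
```

Call:
drive_tool(series=[[0,0,0.04,0],[0,0,0.07,0],[0,0,0.085,0],[0,0,0.095,0],[0,0,0.095,0]])

```text
time_s: 16.23
tcp_pos: [0.585, -0.3177, 0.1797]
ee_rot: [[-0.959, 0.282, 0.0], [0.282, 0.959, -0.001], [-0.001, -0.001, -1.0]]
wrist_force: [-1.7, 1.2, 5.4]
gripper_width: 0.005
```

Call:
drive_tool(series=[[0,0,-0.06,0],[0,0,-0.06,0],[0,0,-0.06,0],[0,0,-0.06,0]])

```text
time_s: 16.73
tcp_pos: [0.5849, -0.3173, 0.1853]
ee_rot: [[-0.959, 0.282, -0.001], [0.282, 0.959, 0.0], [0.001, 0.0, -1.0]]
wrist_force: [0.0, -0.2, -0.8]
gripper_width: 0.003
```

Call:
drive_tool(series=[[0,0,0.04,0],[0,0,0.06,0],[0,0,0.075,0],[0,0,0.085,0],[0,0,0.085,0]])

```text
time_s: 17.35
tcp_pos: [0.5852, -0.3177, 0.1768]
ee_rot: [[-0.959, 0.282, 0.001], [0.282, 0.959, -0.001], [-0.001, -0.001, -1.0]]
wrist_force: [-0.8, 0.3, 5.5]
gripper_width: 0.001
```

Call:
drive_tool(series=[[0,0,-0.06,0],[0,0,-0.06,0],[0,0,-0.06,0],[0,0,-0.06,0]])

```text
time_s: 17.85
tcp_pos: [0.5848, -0.3173, 0.1823]
ee_rot: [[-0.959, 0.282, -0.001], [0.282, 0.959, 0.0], [0.001, 0.0, -1.0]]
wrist_force: [-0.1, -0.0, 0.1]
gripper_width: 0.004
```

Call:
drive_tool(series=[[0,0,0.04,0],[0,0,0.06,0],[0,0,0.075,0],[0,0,0.085,0],[0,0,0.085,0]])

```text
time_s: 18.48
tcp_pos: [0.5852, -0.3177, 0.1738]
ee_rot: [[-0.959, 0.282, 0.001], [0.282, 0.959, -0.001], [-0.001, -0.001, -1.0]]
wrist_force: [-1.1, 0.8, 5.1]
gripper_width: 0.003
```

Call:
drive_tool(series=[[0,0,-0.06,0],[0,0,-0.06,0],[0,0,-0.06,0],[0,0,-0.06,0]])

```text
time_s: 18.98
tcp_pos: [0.5848, -0.3174, 0.1793]
ee_rot: [[-0.959, 0.282, -0.001], [0.282, 0.959, 0.0], [0.001, 0.0, -1.0]]
wrist_force: [0.1, 0.0, 0.0]
gripper_width: 0.005
```

Still moving at ~5 N. Continuing with shorter taps.

Call:
drive_tool(series=[[0,0,0.04,0],[0,0,0.06,0],[0,0,0.075,0],[0,0,0.08,0],[0,0,0.08,0]])

```text
time_s: 19.6
tcp_pos: [0.585, -0.3176, 0.1727]
ee_rot: [[-0.96, 0.281, 0.001], [0.281, 0.96, -0.001], [-0.001, -0.001, -1.0]]
wrist_force: [-2.8, 3.3, 10.3]
gripper_width: 0.004
```

Call:
drive_tool(series=[[0,0,-0.06,0],[0,0,-0.06,0],[0,0,-0.06,0],[0,0,-0.06,0]])

```text
time_s: 20.1
tcp_pos: [0.5848, -0.3174, 0.1766]
ee_rot: [[-0.959, 0.282, -0.001], [0.282, 0.959, 0.0], [0.001, 0.0, -1.0]]
wrist_force: [0.2, -0.0, 0.5]
gripper_width: 0.009
```

Call:
drive_tool(series=[[0,0,0.04,0],[0,0,0.06,0],[0,0,0.075,0],[0,0,0.08,0],[0,0,0.08,0]])

```text
time_s: 20.72
tcp_pos: [0.5852, -0.3175, 0.1724]
ee_rot: [[-0.96, 0.281, 0.002], [0.281, 0.96, -0.002], [-0.002, -0.002, -1.0]]
wrist_force: [-5.4, 4.6, 18.6]
gripper_width: 0.007
```

Call:
drive_tool(series=[[0,0,-0.06,0],[0,0,-0.06,0],[0,0,-0.06,0],[0,0,-0.06,0]])

```text
time_s: 21.22
tcp_pos: [0.5847, -0.3174, 0.1739]
ee_rot: [[-0.959, 0.282, -0.001], [0.282, 0.959, 0.0], [0.002, 0.0, -1.0]]
wrist_force: [0.1, -0.1, 0.3]
gripper_width: 0.009
```

Stop felt: force rose 10→19 N with only 0.3 mm movement, at the predicted depth of ~35 mm. Lifting away and checking.

Call:
drive_tool(series=[[0,0,-0.2,0],[0,0,-0.45,0],[0,0,-0.7,0],[0,0,-0.7,0],[0,0,-0.7,0]])

```text
time_s: 21.85
tcp_pos: [0.5845, -0.3172, 0.2577]
ee_rot: [[-0.959, 0.283, -0.002], [0.283, 0.959, 0.001], [0.002, 0.001, -1.0]]
wrist_force: [-0.4, -0.9, -0.6]
gripper_width: 0.011
```

```bash
python3 - <<'E'
from h import *
from station import *
s,w=wcap("w4");print(s["tcp_pos"],s["wrist_force"])
d=capture("side")
for k in(w,d):print(np.round(proj(k,(.5853,-.3178,.103)),1))
A=cv2.resize(w["color"][120:300,200:440],(400,300),interpolation=cv2.INTER_CUBIC)
B=cv2.resize(d["color"][200:320,238:398],(400,300),interpolation=cv2.INTER_CUBIC)
cv2.imwrite("pics/g5.png",np.hstack([A,B]))
E
```

```text
[ 0.58452952 -0.31717238  0.25769278] [-0.38906673 -0.89182687 -0.63868915]
[319.4 242.6]
[308.4 270.1]
```

View pics/g5.png

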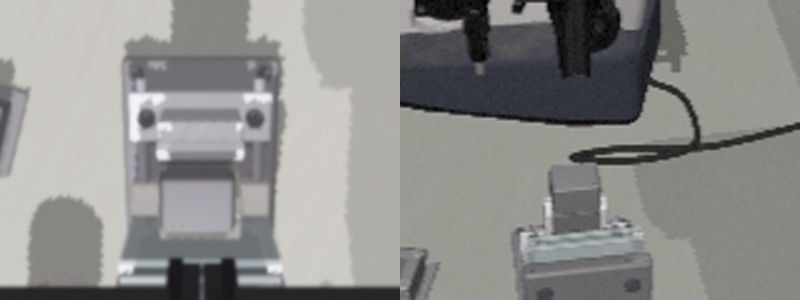

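The head top is at (319,243), matching the predicted (319,243) at 103 mm height. The wedge is upright and free, and the fingers are clear. Handing in.

```bash
python3 -c "
from station import order
print(order.finish_job())"
```

```text
the job is handed in; nothing more can be done
None
```

I took the wedge out of its rest, stood it upright in the slot, let go of it, and drove it down to its stop with six taps of the closed fingers. I then handed the job in at about 22 s; no verdict was reported.

- **Placing:** It first stood about 20 mm deep. I let it go after a contact force of about 6 N.
- **Driving:** The first four taps moved it at 5–6 N. The first covered about 6.5 mm and the next three 2–3 mm each, and I lifted clear after every one.
- **Stop:** The last two taps reached 10 and 19 N, and the last moved the wedge only about 0.3 mm. It ended about 35 mm deep, within the expected 26–42 mm.
- **Last pictures:** The wedge stands upright and free, with its head where the slot centre projects, to within about a pixel. The arm was about 85 mm above it.

**Not checked directly:**
- **Jaw opening:** I worked it out from wedge travel and the felt stop. I estimate 2.4–3.2 mm after the first tap, and closed at the end.
- **Bystanders:** I did not compare their positions before and after. The arm's path stayed clear of them, and no unexpected force showed.
- **Small image disagreement:** Before lowering, the two fixed cameras differed by a few pixels on where the wedge's foot was. The funnel took this up with at most about 3 N sideways.

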